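# Set the pouring jug at the flower-piping place

### The job

Get the piping place ready: pick up the steel jug that has a pouring spout and set it down gently, upright and centred on the round cork coaster, with its spout pointing at the wooden nail block. Do not drop or tip it, and leave the plain steel mug and the nail block where they stand.

Things in the scene. Friction and masses are not known exactly. Their poses are not given: they have to be found in the camera images.
- jug: Small empty stainless-steel jug, about 170 g, standing upright on the table: a straight cylinder of 56 mm outer diameter and 82 mm height with a 3 mm wall, open on top. A V-shaped pouring spout at the rim points along its +x axis and reaches 50 mm from the cylinder's axis (heights 55 to 82 mm); a strap handle on the -x side reaches 60 mm from the axis (heights 16 to 70 mm). The two y sides are bare and can be gripped. Origin at the centre of its underside, z up.
- mug: Bystander: plain stainless-steel mug of the same 56 mm diameter and 82 mm height with the same handle on its -x side, but no spout. Stands loose and upright on the table. Origin at the centre of its underside, z up.
- coaster: Round cork coaster fixed on the table, 90 mm in diameter, 8 mm thick. Origin at the centre of its underside (on the table); its flat top is 8 mm above that.
- block: Beech nail block, 65 x 65 x 75 mm (height 75), with a steel flower nail standing in its top: a thin stem and a disc of 52 mm diameter whose top is 104 mm above the table. Stands loose on the table, 170 to 220 mm (centre to centre) from the coaster, in a direction that varies. Origin at the centre of its underside, z up.
Not all that is in view belongs to the job. Leave any blue look-alike of the jug alone.

How it is judged:
By the outcome, as a careful person would: the job done as asked, in the order asked, and still so for the second after the job is handed in, with the robot touching nothing.
It also fails if it takes over 35 s, if anything falls off the work surface, if the arm or the gripper's body presses on something with over 40 N, if the wrist force passes 120 N, or if a joint passes its speed limit or range.

### The arm

A 6-joint arm with a two-finger parallel gripper is mounted at the origin on the work surface. World frame = base frame: x ahead of the robot, y to its left, z up, the work surface at z = 0. Lengths are in mm, angles in rad, forces in N, time in s.
With the tool pointing down it reaches from about 325 to 1000 mm from the base axis. Payload 5.1 kg.
Tool frame: the origin (TCP) lies midway between the tips of the shut fingers; the grasp point (between the pads) lies 19 mm behind it; z points along the fingers, y is the direction in which the jaws open and shut (so a half turn about z gives the same grasp; the last joint's range is limited). The gripper opens to 85 mm and grips with 20 to 120 N. Pads are 22 mm wide; open, the fingers measure 114 mm over their backs; the gripper's body (76 mm by 85 mm) begins 54 mm behind the grasp point. The pads swing forward as they close: fully open they stand 13 mm farther back than shut.
Start: joints at [1.06, 0.124, 1.65, -0, 1.367, -0.083], TCP at [269.684, 591.401, 231.322] pointing down, gripper open.
Joint ranges: [-2.61, 2.61], [-1.02, 2.33], [0.03, 2.71], [-1.35, 4.49], [0.32, 2.68], [-2.91, 2.91]. Speed limits (rad/s): [2.57, 2.57, 3.14, 3.14, 3.14, 3.14].

### API

Orientations are given as a unit quaternion [x, y, z, w].
In Python, from workcell import status, grab_frame, camera_model, bot gives the robot as it stands.
- The arm moves only by the tool servo_tool, never from a script. Its argument "motion" is text: rows parted by semicolons, each of 7 numbers parted by spaces: the shift along the tool's x, y, z in units of 0.25 m (1.0 is 0.25 m), then the turn, a rotation vector about the tool's x, y, z in units of 90 degrees (1.0 is 90 degrees), then the finger opening in mm, from 0 to 85.4. In form: dx dy dz rx ry rz fingers; .... A call has 1 to 20 rows; each row is the pose to reach, as a shift and turn from the pose commanded when the call began, along the tool's axes at that moment; what a row does not reach only later rows make up. A row lasts 1/8 s, in which the tool goes at most 62.5 mm and 10.7 degrees, less where a joint would pass 70% of its speed; a pose out of reach is approached as far as the arm can. A call with a number of a shift or a turn outside -1 to 1 is refused whole. A call with a gripper value outside its range is refused whole. The fingers move at their own pace and stop on an object; "squeeze" is the grip in N (left out, the last holds). Time passes only in rows, so rows that repeat a pose let the fingers close. It gives the time, the measured TCP pose, the force and the opening at its end, in the units of the state.
- status.get_state(): the state, without advancing time (a new reading comes with each control period).
- grab_frame(name): name is "scene" or "top"; returns the picture (420x560x3 uint8, red, green, blue); there is no depth.
- camera_model(name): a dict with "fx", "fy", "cx", "cy" (pixels), "rvec" (rotation vector, rad) and "tvec" (3), from world to camera coordinates, as OpenCV has them. Camera axes: x right, y down, z forward; pixel columns grow to the right and rows downward; lengths in mm; the calibration is good to about 2 mm. A picture is of the moment at which its call begins. camera_model takes no time and is no camera call.
- bot.close_job(): hands the job in, once; it reports no verdict.
The state is a dict: "clock": time; "qpos": joint angles; "joint_vel": joint speeds; "joint_efforts": joint torques, N m; "position": TCP position; "eef_rot": TCP orientation; "ft_force": force on the tool from outside, world axes, zero at the start; "ft_torque": the same for the moment, N m; "gripper_width": finger opening in mm.
Only numpy, scipy, OpenCV 4.12 (cv2) and the standard library are available. Lean on these libraries where they do the work, as an engineer would, in place of code of your own. Each camera call takes 0.05 s, during which the arm holds its last target.

## Working session

There is one attempt and no reset: what is moved stays moved. The work goes in short steps, Python scripts to look and compute and a tool call to move; the robot and the scene stay as the last step left them, time stands still between calls to the robot, and variables do not carry over. Pictures are saved under pics/ and viewed, and the job is handed in when it is done.

Besides the shell and the picture viewer there is one more tool, called after ">>>" by a JSON object that holds its "api" and its "payload". servo_tool: Moves the arm, as the interface text tells. Its arguments: {"type":"object","properties":{"motion":{"type":"string"},"squeeze":{"type":"number"}},"required":["motion"]}

```bash
ls; mkdir -p pics; python3 - <<'E'
from workcell import status, grab_frame, camera_model, bot
import cv2
for n in("scene","top"):
    cv2.imwrite(f"pics/{n}0.png",grab_frame(n)[:,:,::-1]); print(camera_model(n))
s=status.get_state();print(s["clock"],s["position"],s["eef_rot"],s["gripper_width"])
E
```

```text
pics
{'fx': 410.3800875611891, 'fy': 410.3800875611891, 'cx': 283.0490482052647, 'cy': 212.54000609767098, 'rvec': array([ 1.04171495,  2.38679265, -1.08538653]), 'tvec': array([ 357.21529053, -215.15780366, 1294.23796696])}
{'fx': 495.63538989888156, 'fy': 495.63538989888156, 'cx': 264.35136631237, 'cy': 212.68685161258006, 'rvec': array([ 2.13054906, -2.17091342,  0.16476687]), 'tvec': array([  22.7328183 ,  480.81076657, 1039.47510733])}
0.1 [269.42806516 590.92934152 230.18848118] [ 2.12287979e-01  9.77206694e-01 -8.99211510e-04 -2.85931386e-04] 85.38637000884448
```

View pics/scene0.png

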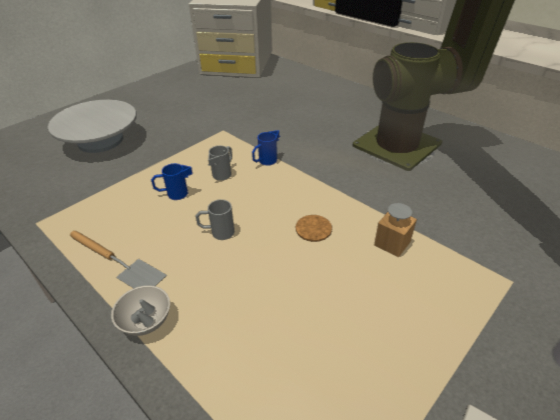

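View pics/top0.png

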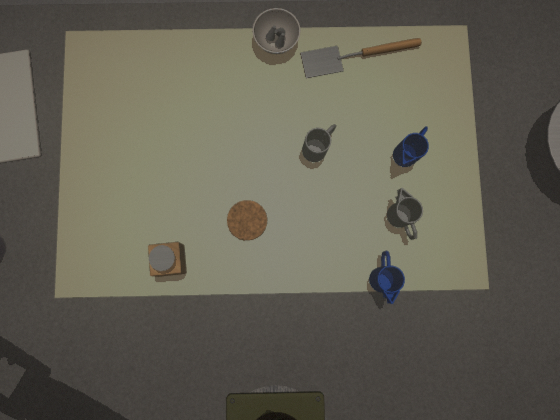

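Scene view: two blue jugs at (176,182) and (267,149), steel items at (220,220) and (220,163), coaster at (314,228), block at (395,232). Top view: candidates are steel (317,143), which has a handle only and is the mug; steel (405,210), apparently spouted; and blue look-alikes at (411,149) and (388,280). Coaster at (247,220), block at (166,259). Next I'll check the choice in a close crop.

```bash
python3 - <<'E'
import cv2,numpy as np
t=cv2.imread("pics/top0.png");s=cv2.imread("pics/scene0.png")
a=cv2.resize(t[175:255,365:445],(390,390),interpolation=cv2.INTER_CUBIC)
b=cv2.resize(s[125:205,180:260],(390,390),interpolation=cv2.INTER_CUBIC)
cv2.imwrite("pics/crop0.png",np.clip(np.hstack([a,b])*1.5,0,255).astype('uint8'))
a=cv2.resize(t[105:185,275:355],(390,390),interpolation=cv2.INTER_CUBIC)
b=cv2.resize(t[220:300,125:205],(390,390),interpolation=cv2.INTER_CUBIC)
cv2.imwrite("pics/crop1.png",np.clip(np.hstack([a,b])*1.5,0,255).astype('uint8'))
E
```

```text
(no output)
```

View pics/crop0.png

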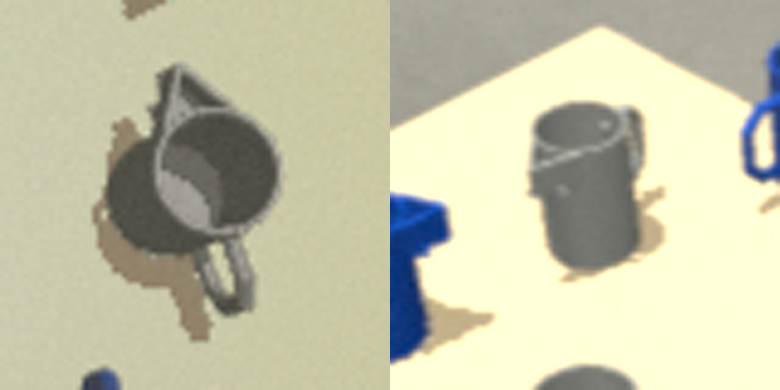

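View pics/crop1.png

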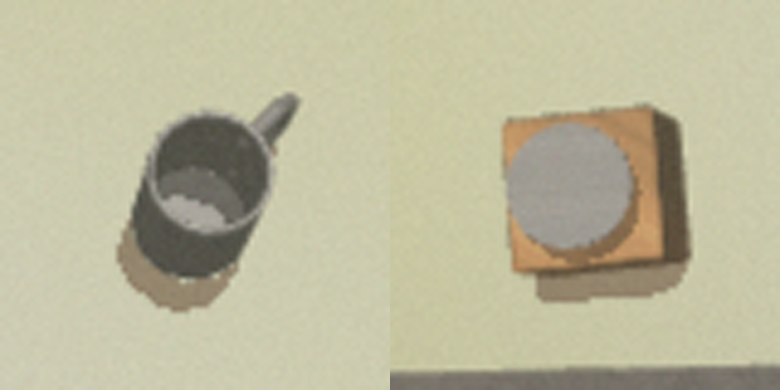

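```bash
cat > h.py <<'E'
import cv2,numpy as np
from workcell import camera_model
def cast(n,uv,z):
    c=camera_model(n);R=cv2.Rodrigues(np.array(c['rvec']))[0];C=-R.T@np.array(c['tvec']).ravel()
    uv=np.atleast_2d(np.array(uv,float));o=[]
    for u,v in uv:
        d=R.T@np.array([(u-c['cx'])/c['fx'],(v-c['cy'])/c['fy'],1]);o.append((C+d*(z-C[2])/d[2])[:2])
    return np.array(o)
def circ(p):
    A=np.c_[2*p,np.ones(len(p))];s=np.linalg.lstsq(A,(p**2).sum(1),rcond=None)[0]
    return s[:2],np.sqrt(s[2]+s[:2]@s[:2])
def big(m):
    c=cv2.findContours(m.astype('uint8'),cv2.RETR_EXTERNAL,cv2.CHAIN_APPROX_NONE)[0]
    return max(c,key=cv2.contourArea)[:,0,:]
def crop(x):return np.array([365,175])+ (np.array(x,float)+.5)/4.875-.5
E
python3 - <<'E'
from h import *
t=cv2.imread("pics/top0.png");s=cv2.imread("pics/scene0.png")
for n,im,(x0,x1,y0,y1),z in(("top",t,(215,280,190,250),8),("scene",s,(290,340,205,250),8)):
    h=cv2.cvtColor(im,cv2.COLOR_BGR2HSV);m=np.zeros(im.shape[:2],bool)
    m[y0:y1,x0:x1]=h[y0:y1,x0:x1,1]>(115 if n=="top" else 150)
    k=big(m);print(n,"coaster",circ(cast(n,k,z)),k.min(0),k.max(0))
# disc of nail
h=cv2.cvtColor(t,cv2.COLOR_BGR2HSV);m=np.zeros(t.shape[:2],bool)
r=(slice(235,285),slice(145,182));m[r]=(h[r][...,1]<40)&(h[r][...,2]>70)
k=big(m);print("disc",circ(cast("top",k,104)),k.min(0),k.max(0))
# block top corners
o=np.array([125,220]);cr=np.array([[503,120],[650,105],[663,262],[514,271]])-[390,0]
p=cast("top",o+(cr+.5)/4.875-.5,75);print("block corners",p,p.mean(0),np.linalg.norm(np.roll(p,-1,0)-p,axis=1))
rim=cast("top",crop([[155,172],[281,172],[220,238],[174,215],[262,217],[268,140]]),82)
c,R=circ(rim);print("rim",c,R)
tip=cast("top",crop([178,64]),82)[0];hd=cast("top",crop([236,312]),65)[0]
for q in(tip,hd):print(q,np.linalg.norm(q-c),np.degrees(np.arctan2(*(q-c)[::-1])))
rs=np.array([180,125])+(np.array([[533-390,132],[622-390,125],[578-390,101],[560-390,153]])+.5)/4.875-.5
print("rim scene",circ(cast("scene",rs,82)))
E
```

```text
top coaster (array([469.57418381,  53.46861719]), np.float64(41.97865276608187)) [227 201] [265 239]
scene coaster (array([509.43798376,  71.92692558]), np.float64(3.8333476808917317)) [309 236] [310 239]
disc (array([384.22315578, 222.07889848]), np.float64(24.19296540433716)) [148 245] [173 270]
block corners [[413.99338096 255.72336343]
 [419.19478647 193.67490894]
 [353.05168243 187.85278404]
 [350.49905571 250.20926538]] [384.1847264  221.86508045] [62.26608487 66.39885052 62.40870667 63.73330853]
rim [ 473.80915731 -286.79057726] 26.646131850932516
[ 521.77709649 -272.63551954] 50.01288682018936 16.441021059558057
[ 416.25270165 -296.17958182] 58.31722725726295 -170.7351241580406
rim scene (array([ 478.7004622 , -284.91896699]), np.float64(26.104907011789003))
```

```bash
python3 - <<'E'
from h import *
t=cv2.imread("pics/top0.png");s=cv2.imread("pics/scene0.png")
a=cv2.resize(t[182:242,380:430],(500,600),interpolation=cv2.INTER_NEAREST)
cv2.imwrite("pics/crop2.png",np.clip(a*1.7,0,255).astype('uint8'))
h=cv2.cvtColor(s,cv2.COLOR_BGR2HSV);print(h[228,300:332].tolist()); print(h[228,285:294].tolist())
m=np.zeros(s.shape[:2],bool);m[208:248,288:342]=(h[208:248,288:342,2]<220)
k=big(m);print(k.min(0),k.max(0),circ(cast("scene",k,6)))
E
```

```text
[[15, 149, 166], [16, 149, 169], [16, 149, 176], [16, 149, 174], [16, 149, 163], [15, 148, 157], [15, 150, 155], [16, 147, 154], [16, 147, 158], [16, 148, 165], [16, 148, 169], [16, 147, 166], [16, 149, 163], [16, 148, 165], [16, 147, 165], [16, 150, 162], [16, 147, 154], [16, 148, 146], [16, 147, 142], [16, 145, 139], [16, 149, 139], [16, 151, 147], [15, 147, 160], [16, 148, 169], [15, 149, 170], [15, 146, 162], [16, 148, 152], [15, 150, 150], [15, 148, 155], [16, 148, 157], [15, 147, 158], [16, 123, 159]]
[[21, 75, 205], [21, 75, 205], [21, 75, 205], [20, 75, 204], [21, 75, 205], [20, 76, 204], [21, 75, 204], [20, 76, 206], [20, 76, 205]]
[288 208] [341 247] (array([468.46574082,  55.01559006]), np.float64(77.92140314502873))
```

View pics/crop2.png

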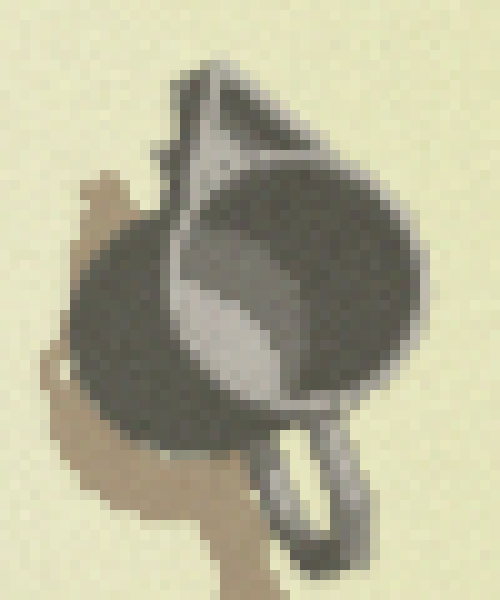

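```bash
python3 - <<'E'
from h import *
f=lambda x:np.array([380,182])+np.array(x,float)/10-.5
t=cv2.imread("pics/top0.png");s=cv2.imread("pics/scene0.png")
c=cast("top",f([297,283]),82)[0];print(c)
rim=cast("top",f([[164,280],[430,280],[297,413],[205,375],[390,375],[390,187]]),82);print(circ(rim))
def A(v):return np.degrees(np.arctan2(v[1],v[0]))
for p,z in(([213,66],82),([362,525],70),([365,560],70)):
    q=cast("top",f(p),z)[0];print(q,np.linalg.norm(q-c),A(q-c))
L=cast("top",f([[170,240],[203,80]]),82);R=cast("top",f([[330,145],[225,65]]),82)
print(A(L[1]-L[0]),A(R[1]-R[0]))
# base: dark lower body
q=cast("top",f([[70,320],[95,400],[150,450],[110,240]]),0);print(q,np.linalg.norm(q-c,axis=1),circ(q))
h=cv2.cvtColor(s,cv2.COLOR_BGR2HSV)
m=np.zeros(s.shape[:2],bool);m[208:248,288:342]=h[208:248,288:342,1]>115
k=big(m);print(k.min(0),k.max(0),circ(cast("scene",k,6)))
from scipy.spatial.transform import Rotation as Ro
from workcell import status
x=status.get_state();M=Ro.from_quat(x["eef_rot"]).as_matrix();print(M.round(3),x["position"],x["qpos"])
E
```

```text
[ 474.86389995 -286.70697082]
(array([ 475.7616311 , -286.56922603]), np.float64(27.889386652876066))
[ 521.00410162 -271.92872636] 48.44909409928632 17.759741896977122
[ 425.3390875  -300.84668152] 51.50377138833158 -164.06555278060685
[ 418.00781115 -301.01005122] 58.627578348358085 -165.87932002124117
-14.731953443570053 50.33890470198623
[[ 479.33869355 -260.35649113]
 [ 461.17935846 -264.96721232]
 [ 449.70980174 -276.64689482]
 [ 497.31716811 -270.35347188]] [26.72773012 25.68820304 27.09121234 27.7774401 ] (array([ 475.78169963, -289.25707444]), np.float64(28.77066549457353))
[296 215] [331 240] (array([473.33196956,  55.34354545]), np.float64(44.19187777690211))
[[-0.91   0.415 -0.001]
 [ 0.415  0.91  -0.002]
 [ 0.    -0.002 -1.   ]] [269.42806516 590.92934152 230.18848118] [ 1.06037992e+00  1.24441440e-01  1.65151455e+00  2.19056433e-05
  1.36752370e+00 -8.25892281e-02]
```

Crop check: the object at (405,210) is steel, with a V spout tip at (401,188) and handle end at (416,237), so it's the jug. The steel one at (317,143) has a handle only.
- **Jug:** about (475.5, -286.7), heading 16.5°; rim radius 27.9 against 28.
- **Coaster:** about (470.5, 54).
- **Block:** about (384, 222), 189 mm from the coaster, within the stated range.

Now moving over.

>>> {"api": "servo_tool", "payload": {"motion": "-0.2 -0.25 0 0 0 0.12 85; -0.39 -0.5 0 0 0 0.24 85; -0.58 -0.75 0 0 0 0.36 85; -0.77 -1 0 0 0 0.48 85; -0.77 -1 0 0 0 0.6 85; -0.77 -1 0 0 0 0.7 85; -0.77 -1 0 0 0 0.7 85"}}

```text
clock: 0.98
position: [341.2, 283.3, 231.1]
eef_rot: [0.692, 0.722, -0.0, -0.0]
ft_force: [0.1, -0.1, -0.6]
gripper_width: 85.4
```

```bash
cat > go.py <<'E'
import sys,numpy as np
from workcell import status
from scipy.spatial.transform import Rotation as Ro
s=status.get_state();M=Ro.from_quat(s["eef_rot"])
x,y,z,yaw=map(float,sys.argv[1:5]);a=np.radians(yaw)
Y=np.array([np.cos(a),np.sin(a),0]);Z=np.array([0,0,-1.]);T=Ro.from_matrix(np.c_[np.cross(Y,Z),Y,Z])
print("t",s["clock"],"pos",np.round(s["position"],1),"w",s["gripper_width"],"F",np.round(s["ft_force"],1),"q",np.round(s["qpos"],2))
Yc=M.as_matrix()[:,1];print("yaw",np.degrees(np.arctan2(Yc[1],Yc[0])))
print("shift",np.round(M.inv().apply(np.array([x,y,z])-s["position"])/250,3),"turn",np.round((M.inv()*T).as_rotvec()/(np.pi/2),3))
E
python3 go.py 475.5 -286.7 200 -73.5
```

```text
t 0.975 pos [341.2 283.3 231.1] w 85.40957322204987 F [ 0.1 -0.1 -0.6] q [ 0.57 -0.36  2.09  0.    1.41  0.53]
yaw 2.499067496587195
shift [-2.301  0.437  0.124] turn [-0.     0.     0.844]
```

>>> {"api": "servo_tool", "payload": {"motion": "-0.25 0.05 0 0 0 0.11 85; -0.5 0.1 0 0 0 0.22 85; -0.75 0.15 0 0 0 0.33 85; -1 0.2 0 0 0 0.44 85; -1 0.2 0 0 0 0.44 85; -1 0.2 0 0 0 0.44 85"}}

```text
clock: 1.72
position: [402.0, 36.9, 231.1]
eef_rot: [0.895, 0.446, -0.0, -0.0]
ft_force: [-0.5, -0.3, 0.0]
gripper_width: 85.4
```

```bash
python3 go.py 475.5 -286.7 200 -73.5
```

```text
t 1.725 pos [402.   36.9 231.1] w 85.36957684196028 F [-0.5 -0.3  0. ] q [-0.04 -0.46  2.16  0.    1.44  0.6 ]
yaw -36.98165362549365
shift [-0.857  1.014  0.123] turn [-0.001  0.     0.406]
```

>>> {"api": "servo_tool", "payload": {"motion": "-0.17 0.2 0 0 0 0.11 85; -0.34 0.4 0 0 0 0.22 85; -0.51 0.6 0 0 0 0.33 85; -0.68 0.8 0 0 0 0.406 85; -0.85 1 0 0 0 0.406 85; -0.857 1 0 0 0 0.406 85; -0.857 1 0 0 0 0.406 85"}}

```text
clock: 2.6
position: [472.8, -283.9, 230.7]
eef_rot: [0.99, 0.143, -0.0, -0.001]
ft_force: [0.8, 0.9, -0.8]
gripper_width: 85.1
```

```bash
python3 go.py 475.5 -286.7 30 -73.5; python3 - <<'E'
from workcell import grab_frame
import cv2
cv2.imwrite("pics/scene1.png",cv2.resize(grab_frame("scene")[60:300,100:420,::-1],(800,600)))
E
```

```text
t 2.6 pos [ 472.8 -283.9  230.7] w 85.05028538394966 F [ 0.8  0.9 -0.8] q [-0.64 -0.09  1.87  0.    1.37  0.64]
yaw -73.5034483595493
shift [0.007 0.015 0.803] turn [-0.001  0.    -0.   ]
```

View pics/scene1.png

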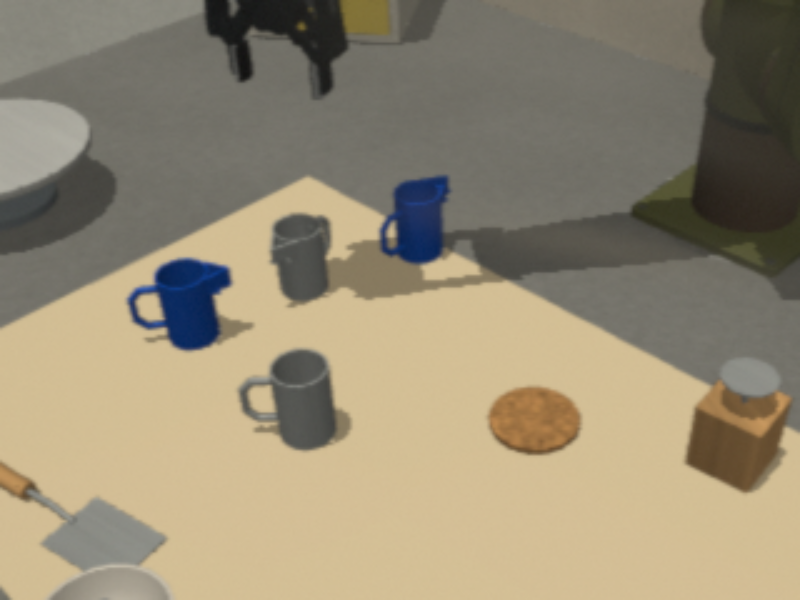

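The open jaws (240,60)/(320,80) hang above the jug at (302,255), and nothing stands in the fingers' path. Descending.

>>> {"api": "servo_tool", "payload": {"motion": "0.007 0.015 0.15 0 0 0 85; 0.007 0.015 0.3 0 0 0 85; 0.007 0.015 0.42 0 0 0 85; 0.007 0.015 0.5 0 0 0 85; 0.007 0.015 0.58 0 0 0 85; 0.007 0.015 0.65 0 0 0 85; 0.007 0.015 0.72 0 0 0 85; 0.007 0.015 0.77 0 0 0 85; 0.007 0.015 0.8 0 0 0 85; 0.007 0.015 0.8 0 0 0 85"}}

```text
clock: 3.9
position: [474.5, -288.3, 30.8]
eef_rot: [0.99, 0.142, -0.0, -0.0]
ft_force: [-0.3, 0.3, 1.0]
gripper_width: 84.7
```

```bash
python3 go.py 475.5 -286.7 30 -73.5; python3 - <<'E'
from workcell import grab_frame
import cv2,numpy as np
a=cv2.resize(grab_frame("top")[160:260,350:450,::-1],(400,400))
b=cv2.resize(grab_frame("scene")[105:205,170:270,::-1],(400,400))
cv2.imwrite("pics/d1.png",np.hstack([a,b]))
E
```

```text
t 3.9 pos [ 474.5 -288.3   30.8] w 84.71287805175538 F [-0.3  0.3  1. ] q [-0.64  0.13  2.01  0.    1.    0.64]
yaw -73.66278820450083
shift [ 0.005 -0.005  0.003] turn [-0.     0.    -0.002]
```

View pics/d1.png

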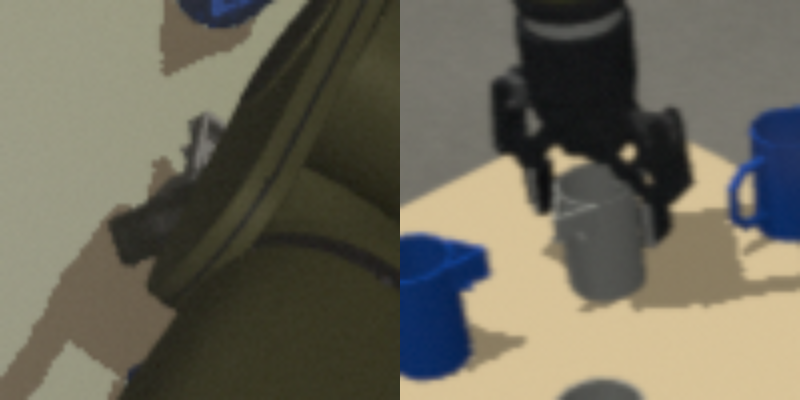

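Fingers straddle the jug's bare sides, with the right finger (660,220) and left finger (540,190) clear of it. Closing.

>>> {"api": "servo_tool", "payload": {"motion": "0.005 -0.005 0.003 0 0 0 75; 0.005 -0.005 0.003 0 0 0 68; 0.005 -0.005 0.003 0 0 0 63; 0.005 -0.005 0.003 0 0 0 59; 0.005 -0.005 0.003 0 0 0 56; 0.005 -0.005 0.003 0 0 0 50; 0.005 -0.005 0.003 0 0 0 45; 0.005 -0.005 0.003 0 0 0 45; 0.005 -0.005 0.003 0 0 0 45", "squeeze": 40}}

```text
clock: 5.12
position: [475.8, -286.9, 31.0]
eef_rot: [0.99, 0.142, 0.0, 0.0]
ft_force: [-1.6, 0.9, 4.9]
gripper_width: 56.2
```

```bash
python3 go.py 475.5 -286.7 150 -73.5
```

```text
t 5.125 pos [ 475.8 -286.9   31. ] w 56.19992513639609 F [-1.6  0.9  4.9] q [-0.64  0.13  2.01  0.    1.    0.65]
yaw -73.65169544757316
shift [-0.001 -0.001 -0.476] turn [ 0.    -0.    -0.002]
```

Opening is 56.2 mm, matching the jug's 56 mm diameter. Lifting.

>>> {"api": "servo_tool", "payload": {"motion": "0 0 -0.02 0 0 0 45; 0 0 -0.05 0 0 0 45; 0 0 -0.09 0 0 0 45; 0 0 -0.14 0 0 0 45; 0 0 -0.2 0 0 0 45; 0 0 -0.26 0 0 0 45; 0 0 -0.32 0 0 0 45; 0 0 -0.38 0 0 0 45; 0 0 -0.43 0 0 0 45; 0 0 -0.46 0 0 0 45; 0 0 -0.48 0 0 0 45; 0 0 -0.48 0 0 0 45"}}

```text
clock: 6.62
position: [475.6, -286.8, 150.7]
eef_rot: [0.99, 0.142, 0.0, 0.0]
ft_force: [-0.2, 0.4, -2.1]
gripper_width: 56.1
```

```bash
python3 go.py 470.5 54 150 27; python3 - <<'E'
from workcell import grab_frame
import cv2,numpy as np
cv2.imwrite("pics/l1.png",cv2.resize(grab_frame("scene")[60:260,130:330,::-1],(600,600)))
E
```

```text
t 6.625 pos [ 475.6 -286.8  150.7] w 56.104624379384084 F [-0.2  0.4 -2.1] q [-0.64 -0.02  1.94  0.    1.22  0.65]
yaw -73.65347214023133
shift [ 0.364 -1.314  0.003] turn [ 0.     0.    -1.118]
```

View pics/l1.png

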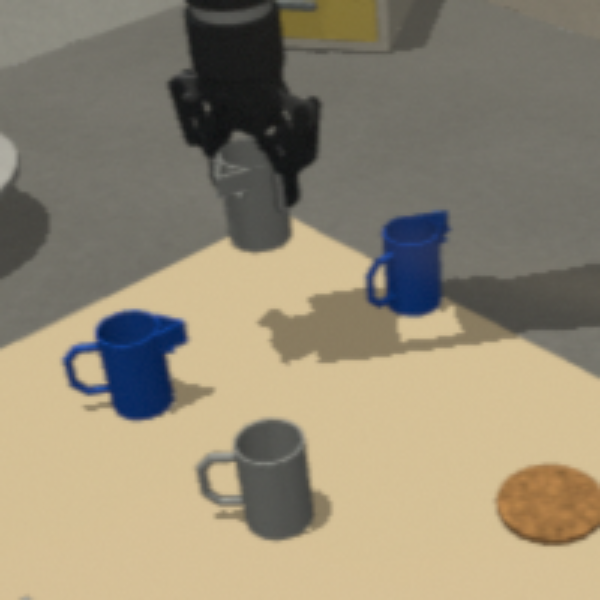

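The jug hangs upright at (255,195) and the picking place is clear. Carrying it over.

>>> {"api": "servo_tool", "payload": {"motion": "0.01 -0.03 0 0 0 -0.03 45; 0.03 -0.1 0 0 0 -0.08 45; 0.05 -0.19 0 0 0 -0.15 45; 0.08 -0.29 0 0 0 -0.23 45; 0.11 -0.4 0 0 0 -0.32 45; 0.14 -0.51 0 0 0 -0.42 45; 0.17 -0.62 0 0 0 -0.52 45; 0.2 -0.72 0 0 0 -0.62 45; 0.22 -0.81 0 0 0 -0.72 45; 0.24 -0.88 0 0 0 -0.81 45; 0.26 -0.94 0 0 0 -0.89 45; 0.27 -0.98 0 0 0 -0.95 45; 0.275 -1 0 0 0 -0.98 45; 0.275 -1 0 0 0 -0.99 45"}}

```text
clock: 8.43
position: [471.0, -27.2, 150.3]
eef_rot: [0.605, 0.796, -0.0, -0.0]
ft_force: [0.2, 0.4, -2.0]
gripper_width: 55.7
```

```bash
python3 go.py 470.5 54 150 27
```

```text
t 8.425 pos [471.  -27.2 150.3] w 55.67820053226067 F [ 0.2  0.4 -2. ] q [-0.17 -0.22  2.12 -0.    1.24 -0.44]
yaw 15.530180289121626
shift [0.314 0.085 0.001] turn [-0.    -0.    -0.127]
```

>>> {"api": "servo_tool", "payload": {"motion": "0.03 0.01 0.03 0 0 -0.02 45; 0.08 0.02 0.06 0 0 -0.05 45; 0.14 0.04 0.1 0 0 -0.08 45; 0.2 0.06 0.14 0 0 -0.1 45; 0.25 0.07 0.18 0 0 -0.12 45; 0.29 0.08 0.22 0 0 -0.127 45; 0.31 0.085 0.24 0 0 -0.127 45; 0.314 0.085 0.25 0 0 -0.127 45; 0.314 0.085 0.25 0 0 -0.127 45; 0.314 0.085 0.25 0 0 -0.127 45"}}

```text
clock: 9.68
position: [471.2, 53.5, 88.5]
eef_rot: [0.524, 0.852, 0.0, 0.0]
ft_force: [1.2, 0.3, -1.5]
gripper_width: 56.0
```

```bash
python3 go.py 470.5 54 39 27; python3 - <<'E'
from workcell import grab_frame
import cv2,numpy as np
a=grab_frame("top")[:,:,::-1];b=grab_frame("scene")[:,:,::-1]
cv2.imwrite("pics/p1t.png",a);cv2.imwrite("pics/p1s.png",b)
cv2.imwrite("pics/p1.png",np.hstack([cv2.resize(a[170:290,140:300],(400,300)),cv2.resize(b[130:270,270:430],(400,350))[:300]]))
E
```

```text
t 9.675 pos [471.2  53.5  88.5] w 56.04552960830564 F [ 1.2  0.3 -1.5] q [-0.   -0.14  2.16 -0.    1.12 -0.47]
yaw 26.844411560163472
shift [ 0.003 -0.002  0.198] turn [ 0.     0.    -0.002]
```

View pics/p1.png

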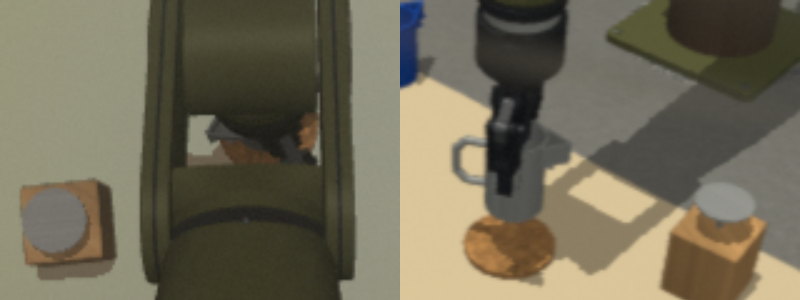

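```bash
python3 - <<'E'
from h import *
t=cv2.imread("pics/p1t.png");s=cv2.imread("pics/p1s.png")
c=np.array([471.2,53.5])
for n,p in(("top",[222.6,221.7]),("scene",[337,190.4]),("scene",[288.2,193])):
    q=cast(n,p,139.5 if p[0]!=288.2 else 115)[0];d=q-c;print(n,q,np.linalg.norm(d),np.degrees(np.arctan2(d[1],d[0])))
cv2.imwrite("pics/p2.png",np.hstack([cv2.resize(t[195:255,205:285],(400,300),interpolation=0),cv2.resize(s[175:235,280:345],(400,370),interpolation=0)[:300]]))
E
```

```text
top [449.70784737  96.41048032] 47.99189458790838 116.60446720178554
scene [460.32205661 105.27796734] 52.90829380939686 101.86462271550342
scene [516.38803315  11.79510266] 61.491924693656834 -42.70450609320231
```

View pics/p2.png

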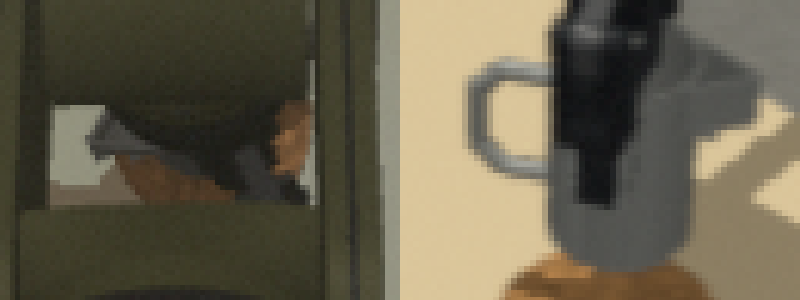

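In the top view the spout tip at (222.6,222) gives a heading of 116.6° against the wanted 117.2°. The scene view's 101.9° came from a poorly placed tip pixel, and that view is weak in this direction, so I'll recheck after release. Lowering gently.

>>> {"api": "servo_tool", "payload": {"motion": "0.003 -0.002 0.03 0 0 0 45; 0.003 -0.002 0.06 0 0 0 45; 0.003 -0.002 0.09 0 0 0 45; 0.003 -0.002 0.115 0 0 0 45; 0.003 -0.002 0.135 0 0 0 45; 0.003 -0.002 0.152 0 0 0 45; 0.003 -0.002 0.166 0 0 0 45; 0.003 -0.002 0.177 0 0 0 45; 0.003 -0.002 0.185 0 0 0 45; 0.003 -0.002 0.189 0 0 0 45; 0.003 -0.002 0.189 0 0 0 45"}}

```text
clock: 11.15
position: [470.0, 54.2, 40.8]
eef_rot: [0.523, 0.852, 0.0, 0.0]
ft_force: [-1.0, 0.1, -1.5]
gripper_width: 56.2
```

```bash
python3 go.py 470.5 54 39 27
```

```text
t 11.15 pos [470.   54.2  40.8] w 56.178099550445616 F [-1.   0.1 -1.5] q [ 0.   -0.06  2.19 -0.    1.02 -0.47]
yaw 26.880175935174705
shift [-0.002  0.001  0.007] turn [ 0.     0.    -0.001]
```

>>> {"api": "servo_tool", "payload": {"motion": "0 0 0.002 0 0 0 45; 0 0 0.004 0 0 0 45; 0 0 0.006 0 0 0 45; 0 0 0.007 0 0 0 45; 0 0 0.007 0 0 0 45"}}

```text
clock: 11.78
position: [470.0, 54.2, 39.0]
eef_rot: [0.523, 0.852, -0.0, -0.0]
ft_force: [0.3, 0.7, -1.6]
gripper_width: 55.8
```

```bash
python3 - <<'E'
from workcell import grab_frame
import cv2,numpy as np
b=grab_frame("scene")[:,:,::-1];cv2.imwrite("pics/p3.png",cv2.resize(b[170:250,270:370],(800,600)))
E
```

```text
(no output)
```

View pics/p3.png

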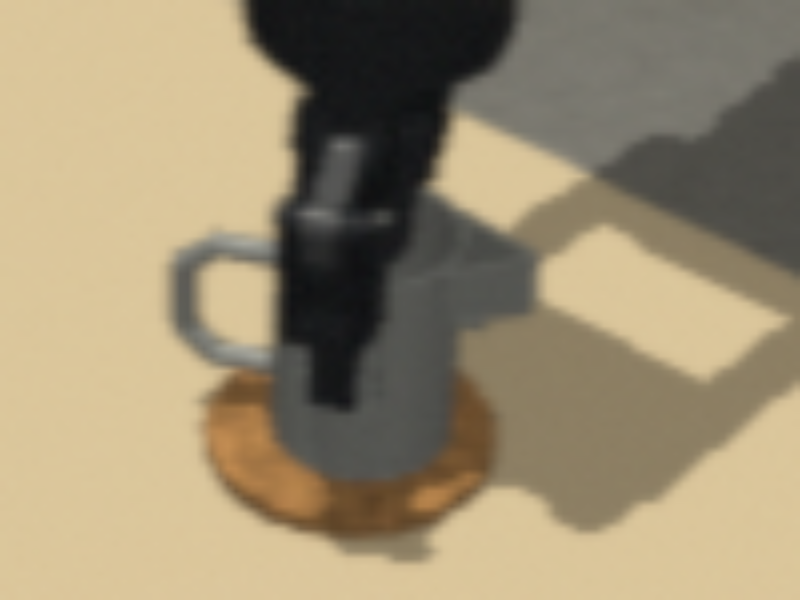

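Still carrying its weight. Before touching down I'll check the centring in this view: base arc around (363,480), coaster 208 to 495.

```bash
python3 - <<'E'
from h import *
f=lambda p:np.array([270,170])+(np.array(p,float))/[8,7.5]-.5
# coaster edge on top rim: left, right extremes and initial picture
s=cv2.imread("pics/scene0.png");h=cv2.cvtColor(s,cv2.COLOR_BGR2HSV)
m=np.zeros(s.shape[:2],bool);m[208:248,288:342]=h[208:248,288:342,1]>112
k=big(m)
up=k[k[:,1]<=228]; print("coaster from upper arc z8",circ(cast("scene",up,8)))
t=cv2.imread("pics/top0.png");h=cv2.cvtColor(t,cv2.COLOR_BGR2HSV)
for th in(80,95,115):
    m=np.zeros(t.shape[:2],bool);m[190:250,215:280]=h[190:250,215:280,1]>th
    k=big(m);e=cv2.minEnclosingCircle(k);M=cv2.moments(m.astype('uint8'),True);u=[M['m10']/M['m00'],M['m01']/M['m00']]
    print(th,M['m00'],u,cast("top",u,8),e)
b=cv2.imread("pics/p3.png")
arc=[[290,443],[310,462],[335,475],[363,480],[390,477],[420,466],[440,450]]
print("jug base z9",circ(cast("scene",f(arc),9.5)))
co=[[208,425],[493,420],[225,385]]
print(cast("scene",f(co),8))
E
```

```text
coaster from upper arc z8 (array([472.91208875,  54.99798206]), np.float64(42.59760065988445))
80 1258.0 [246.55643879173292, 219.92448330683624] [[469.52177507  53.17048251]] ((246.59091186523438, 220.0454559326172), 20.189796447753906)
95 1234.0 [246.5842787682334, 219.89627228525123] [[469.58367606  53.10792119]] ((246.5575408935547, 219.8153076171875), 19.8878116607666)
115 1120.0 [246.44464285714287, 220.05089285714286] [[469.24389296  53.42211105]] ((246.4748992919922, 219.98953247070312), 19.500110626220703)
jug base z9 (array([471.20120289,  59.30489919]), np.float64(24.253817112636096))
[[501.61402375  22.16818825]
 [440.92201084  84.93684324]
 [483.64888576  13.17843832]]
```

```bash
python3 - <<'E'
from h import *
from scipy.optimize import least_squares as ls
c=camera_model("scene");R=cv2.Rodrigues(np.array(c['rvec']))[0];print("cam",-R.T@np.array(c['tvec']).ravel())
s=cv2.imread("pics/p3.png")
f=lambda p:np.array([270,170])+(np.array(p,float))/[8,7.5]-.5
arc=[[290,443],[310,462],[335,475],[363,480],[390,477],[420,466],[440,450]]
p=cast("scene",f(arc),9.5)
print("jug R28",ls(lambda x:np.linalg.norm(p-x,axis=1)-28,[470,54]).x)
im=cv2.imread("pics/scene0.png");h=cv2.cvtColor(im,cv2.COLOR_BGR2HSV)
m=np.zeros(im.shape[:2],bool);m[208:248,288:342]=h[208:248,288:342,1]>112
k=big(m);k=k[k[:,1]<=228];q=cast("scene",k,8)
print("coaster R44",ls(lambda x:np.linalg.norm(q-x,axis=1)-44,[470,54]).x)
print("left/right mid", k.min(0),k.max(0))
# perpendicular mid of silhouette: jug sides low
for a in([[274,420],[453,420]],): print(cast("scene",f(a),20).mean(0))
E
```

```text
cam [1052.06940524  505.75002302  697.36248835]
jug R28 [467.59304386  56.41173205]
coaster R44 [474.188343    56.18495418]
left/right mid [296 215] [331 228]
[477.85266577  63.53997998]
```

```bash
python3 - <<'E'
from h import *
from workcell import grab_frame
b=grab_frame("scene")[:,:,::-1].copy();cv2.imwrite("pics/p4s.png",b)
c=camera_model("scene");K=np.array([[c['fx'],0,c['cx']],[0,c['fy'],c['cy']],[0,0,1]])
P=np.array([[470,54,8],[470,54,9],[470,54,20],[470,54,60.]])
print(cv2.projectPoints(P,np.array(c['rvec']),np.array(c['tvec']),K,None)[0][:,0])
h=cv2.cvtColor(b,cv2.COLOR_BGR2HSV)
for v in range(219,242):
    r=h[v,290:345,1].astype(int); print(v,'c' ,np.where(r>112)[0][[0,-1]]+290 if (r>112).any() else '', 'j',(lambda w:(w.min()+290,w.max()+290,len(w)) if len(w) else '')(np.where((r[8:40]<45))[0]+8))
E
```

```text
[[313.78960272 225.65626025]
 [313.80550193 225.35839573]
 [313.98178285 222.05585044]
 [314.64504128 209.62999639]]
219 c [300 300] j (np.int64(304), np.int64(325), 22)
220 c [299 303] j (np.int64(305), np.int64(325), 21)
221 c [298 328] j (np.int64(305), np.int64(325), 21)
222 c [297 329] j (np.int64(305), np.int64(325), 21)
223 c [297 330] j (np.int64(304), np.int64(325), 22)
224 c [296 330] j (np.int64(305), np.int64(325), 21)
225 c [296 330] j (np.int64(305), np.int64(325), 21)
226 c [296 331] j (np.int64(305), np.int64(325), 21)
227 c [296 331] j (np.int64(305), np.int64(325), 21)
228 c [296 331] j (np.int64(305), np.int64(325), 21)
229 c [296 331] j (np.int64(306), np.int64(324), 19)
230 c [296 330] j (np.int64(307), np.int64(323), 17)
231 c [297 330] j (np.int64(308), np.int64(322), 15)
232 c [297 330] j (np.int64(310), np.int64(321), 12)
233 c [298 330] j (np.int64(312), np.int64(318), 7)
234 c [298 329] j 
235 c [299 328] j 
236 c [300 327] j 
237 c [302 326] j 
238 c [303 325] j 
239 c [305 323] j 
240 c [308 321] j 
241 c [312 315] j
```

```bash
python3 - <<'E'
from h import *
d=np.array([1052.-470,505.7-54]);d/=np.linalg.norm(d);pp=np.array([-d[1],d[0]])
print(d,pp)
for n,p,z,r in(("jug",[315,233.6],9,28),("jug",[315,233.6],8,28),("coaster",[313.5,241.4],0,45),("coasterTopEdgeFar",[313.5,214.6],8,-45)):
    q=cast("scene",p,z)[0]-d*r;print(n,q,q@d,q@pp)
print(np.array([470,54.2])@d,np.array([470,54.2])@pp)
E
```

```text
[0.78998767 0.61312273] [-0.61312273  0.78998767]
jug [468.11536414  57.47311354] 405.04343737727334 -241.60911978975022
jug [467.29917442  56.84683091] 404.0146694438943 -241.60345087783062
coaster [470.1675138  55.7812438] 405.6272864991683 -244.2038956244149
coasterTopEdgeFar [474.73233553  54.87316904] 408.6766780968077 -247.7200594540323
404.5254561461073 -245.35035221043358
```

In this view the jug base is centred on column 315.0 and the coaster on 313.5. That means the jug sits about 3 mm too far along the spout direction. The top view said about 0, so I'll correct by roughly 2 mm while it's still hovering, then touch down.

>>> {"api": "servo_tool", "payload": {"motion": "0 0 -0.006 0 0 0 45; -0.004 0.001 -0.006 0 0 0 45; -0.009 0.002 -0.006 0 0 0 45; -0.009 0.002 0 0 0 0 45; -0.009 0.002 0.001 0 0 0 45; -0.009 0.002 0.002 0 0 0 45; -0.009 0.002 0.003 0 0 0 45; -0.009 0.002 0.003 0 0 0 45"}}

```text
clock: 12.88
position: [471.7, 52.4, 39.0]
eef_rot: [0.523, 0.852, -0.0, 0.0]
ft_force: [-3.0, -0.8, 4.5]
gripper_width: 56.1
```

Contact: Fz went from -1.6 to +4.5 N. Easing off slightly and releasing.

>>> {"api": "servo_tool", "payload": {"motion": "0 0 -0.002 0 0 0 50; 0 0 -0.002 0 0 0 56; 0 0 -0.002 0 0 0 58; 0 0 -0.002 0 0 0 60; 0 0 -0.002 0 0 0 64; 0 0 -0.002 0 0 0 70; 0 0 -0.002 0 0 0 78; 0 0 -0.002 0 0 0 85; 0 0 -0.002 0 0 0 85; 0 0 -0.002 0 0 0 85", "squeeze": 20}}

```text
clock: 14.12
position: [471.5, 52.4, 38.8]
eef_rot: [0.523, 0.852, 0.0, 0.0]
ft_force: [-0.2, 0.5, -0.2]
gripper_width: 85.3
```

>>> {"api": "servo_tool", "payload": {"motion": "0 0 -0.03 0 0 0 85; 0 0 -0.08 0 0 0 85; 0 0 -0.15 0 0 0 85; 0 0 -0.25 0 0 0 85; 0 0 -0.37 0 0 0 85; 0 0 -0.5 0 0 0 85; 0 0 -0.62 0 0 0 85; 0 0 -0.7 0 0 0 85; 0 0 -0.7 0 0 0 85"}}

```text
clock: 15.25
position: [472.5, 52.5, 216.3]
eef_rot: [0.523, 0.852, 0.001, 0.002]
ft_force: [0.2, -0.0, -0.5]
gripper_width: 84.9
```

```bash
python3 go.py 400 -280 215 27
```

```text
t 15.25 pos [472.5  52.5 216.3] w 84.87844570650086 F [ 0.2 -0.  -0.5] q [-0.   -0.27  2.05 -0.    1.36 -0.47]
yaw 26.878299778883388
shift [-1.055 -0.86   0.004] turn [ 0.003  0.001 -0.001]
```

Move aside so that both cameras see the jug.

>>> {"api": "servo_tool", "payload": {"motion": "-0.2 -0.16 0 0 0 0 85; -0.4 -0.32 0 0 0 0 85; -0.6 -0.48 0 0 0 0 85; -0.75 -0.6 0 0 0 0 85; -0.88 -0.7 0 0 0 0 85; -0.95 -0.76 0 0 0 0 85; -0.95 -0.76 0 0 0 0 85"}}

```text
clock: 16.12
position: [408.3, -246.0, 212.1]
eef_rot: [0.525, 0.851, 0.0, -0.002]
ft_force: [0.5, 1.4, -0.9]
gripper_width: 84.8
```

```bash
python3 - <<'E'
from workcell import grab_frame
import cv2,numpy as np
a=grab_frame("top")[:,:,::-1];b=grab_frame("scene")[:,:,::-1]
cv2.imwrite("pics/f1t.png",a);cv2.imwrite("pics/f1s.png",b)
cv2.imwrite("pics/f1.png",np.hstack([cv2.resize(a[130:290,130:330],(400,320)),cv2.resize(b[140:300,250:450],(400,320))]))
cv2.imwrite("pics/f2.png",np.clip(cv2.resize(a[185:245,215:275],(600,600),interpolation=0)*1.7,0,255).astype('uint8'))
E
```

```text
(no output)
```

View pics/f1.png

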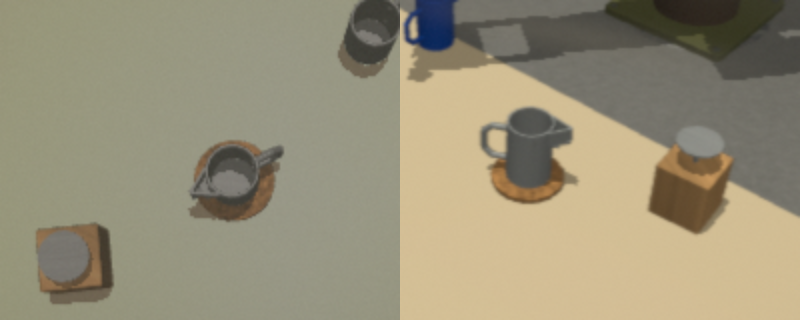

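View pics/f2.png

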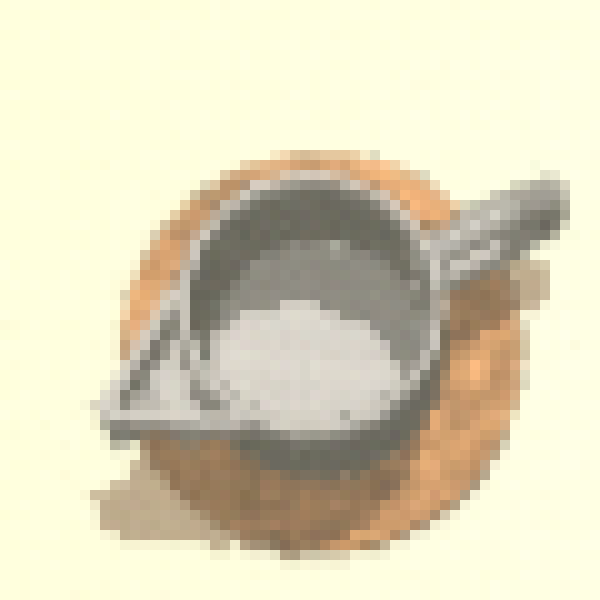

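```bash
python3 - <<'E'
from h import *
f=lambda x:np.array([215,185])+np.array(x,float)/10-.5
rim=cast("top",f([[178,305],[446,300],[310,170],[215,215],[405,210],[312,437],[390,410]]),90)
c,r=circ(rim);print("rim",c,r)
A=lambda v:np.degrees(np.arctan2(v[1],v[0]))
tip=cast("top",f([102,415]),90)[0];hd=cast("top",f([566,200]),76)[0]
print(np.linalg.norm(tip-c),A(tip-c),np.linalg.norm(c-hd),A(c-hd),A(tip-hd))
base=cast("top",f([[250,465],[300,473],[350,472],[400,450],[435,400]]),8)
from scipy.optimize import least_squares as ls
print("base R28",ls(lambda x:np.linalg.norm(base-x,axis=1)-28,[470,54]).x)
t=cv2.imread("pics/f1t.png");h=cv2.cvtColor(t,cv2.COLOR_BGR2HSV);r=(slice(235,285),slice(145,182))
m=np.zeros(t.shape[:2],bool);m[r]=(h[r][...,1]<40)&(h[r][...,2]>70)
try:
  d=circ(cast("top",big(m),104));print("disc",d)
except Exception as e:print(e)
print("want",A(np.array([384.2,222])-[470,53.6]))
b=cv2.imread("pics/f1s.png");h=cv2.cvtColor(b,cv2.COLOR_BGR2HSV)
for v in range(220,236):
    q=h[v,290:345,1].astype(int);w=np.where(q[8:40]<45)[0]+298;o=np.where(q>112)[0]+290
    print(v,o[[0,-1]],(w.min(),w.max()) if len(w) else '',end=';')
d0=cv2.absdiff(cv2.imread("pics/top0.png")[100:180,280:350],t[100:180,280:350]).mean();print(d0)
E
```

```text
rim [469.35649563  52.65823435] 27.425404474736823
48.62088080804083 117.24326336275584 57.64881309204864 113.30866683645395 115.10877192023443
base R28 [469.90247252  53.94884449]
disc (array([384.24846063, 222.18439101]), np.float64(24.243771381139812))
want 116.99889639793611
220 [299 327] (np.int64(304), np.int64(324));221 [298 328] (np.int64(304), np.int64(324));222 [297 328] (np.int64(304), np.int64(324));223 [297 329] (np.int64(303), np.int64(324));224 [296 330] (np.int64(304), np.int64(324));225 [296 330] (np.int64(304), np.int64(324));226 [296 331] (np.int64(304), np.int64(324));227 [296 331] (np.int64(304), np.int64(324));228 [296 331] (np.int64(304), np.int64(324));229 [296 331] (np.int64(305), np.int64(323));230 [296 330] (np.int64(306), np.int64(322));231 [297 331] (np.int64(307), np.int64(321));232 [297 330] (np.int64(309), np.int64(320));233 [298 330] (np.int64(311), np.int64(316));234 [298 329] ;235 [299 328] ;13.841071428571428
```

Jug is centred: top view rim (469.4, 52.7) and base (469.9, 53.9) against coaster (469.5, 53.3), and the scene columns differ by 0.5 px. The heading is 115–117° against 117° wanted, and the nail disc hasn't moved. Handing in.

```bash
python3 - <<'E'
from workcell import bot,status
s=status.get_state();print(s["clock"],abs(s["joint_vel"]).max());print(bot.close_job())
E
```

```text
16.225 0.01889202193722222
the job is handed in; nothing more can be done
None
```

The steel jug with the spout now stands upright on the cork coaster with its spout pointing at the nail block. I handed the job in at 16.2 s, with the arm clear of everything.

**Handling:** I gripped the jug by its bare sides, and the jaw opening read 56.2 mm against its 56 mm diameter. It touched the coaster with about 6 N before I released it.

**Last checks:**
- **Centring:** it is within about 1 mm of the coaster centre in the top view, and about 1 mm off in the scene view.
- **Spout direction:** the tip gives 117.2° and the tip-to-handle line 115.1°; 117.0° was wanted. The handle end on its own read 113.3°, but its pixel is less certain.
- **Block and mug:** the nail disc is within 0.2 mm of where it started. The arm never came near the mug; I checked its place only by eye in the last picture. A before-and-after image difference there was not clean (13.8 grey levels). I took that to be lighting, but did not confirm it.

**Disagreements on the way:**
- **Centring before set-down:** the scene view put the jug about 3 mm too far along the spout direction, while the top view showed it centred. I shifted it about 2 mm while it hovered, and both views then agreed.
- **Early heading reading:** one scene-view reading in the air gave 101.9°. I put it down to a badly placed pixel and did not use it.

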